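# Push the phone through the posts into its dock

### The arm

A 6-joint arm with a two-finger parallel gripper is mounted at the origin on a cart in front of the work surface, level with it; the furniture and walls round the work are solid. World frame = base frame: x ahead of the robot, y to its left, z up, the work surface at z = 0. Lengths are in m, angles in rad, forces in N, time in s.
With the tool pointing down it reaches from about 0.4 to 0.825 m from the base axis. Payload 7 kg.
Tool frame: the origin (TCP) lies between the finger pads; the fingertips stand 8 mm ahead of it and the grasp point (between the pads) lies 11 mm behind it (arm.finger_overhang is the distance from the TCP to the fingertips, in m); z points along the fingers, y is the line along which they close (so a half turn about z gives the same grasp; the last joint's range is limited). The gripper opens to 88 mm and grips with 3 to 60 N. Pads are 19 mm wide; open, the fingers measure 130 mm over their backs; the gripper's body (78 mm by 193 mm) begins 47 mm behind the grasp point.
Start: joints at [1.469, 0.359, 0.012, 0, -1.224, -0.288], TCP at [0.257, 0.624, 0.235] pointing down, gripper open.
Joint ranges: [-3.07, 3.07], [-1.43, 2.12], [-1.02, 1.25], [-3.03, 1.67], [-3.05, -0], [-3.03, 3.03]. Speed limits (rad/s): [2.39, 2.39, 3.01, 3.14, 3.14, 3.14].

### API

Orientations are given as [roll, pitch, yaw] about the fixed x, y, z axes, in that order (R = Rz(yaw) Ry(pitch) Rx(roll)).
In Python, from station import arm gives the robot as it stands.
- The arm moves only by the tool move_arm, never from a script. Its argument "rows" is text: rows parted by semicolons, each of 7 numbers parted by spaces: the turn, a rotation vector about the tool's x, y, z in degrees, then the shift along the tool's x, y, z in m, then the finger opening in m, from 0 to 0.0876. A call has 1 to 8 rows; each row shifts and turns the commanded pose from where the row before left it, along the tool's axes as they then stand; what a row does not reach is not made up. A row lasts 1/8 s, in which the tool goes at most 62.5 mm and 10.7 degrees, less where a joint would pass 70% of its speed; a pose out of reach is approached as far as the arm can. A call is refused whole if a number of a shift passes 0.0625 or a number of a turn 10.7, either way. A call with a gripper value outside its range is refused whole. The fingers move at their own pace and stop on an object; "squeeze" is the grip in N (left out, the last holds). Time passes only in rows, so rows that do not move let the fingers close. It gives the time, the measured TCP pose, the force, the opening and the grip force at its end, in the units of the state.
- arm.get_state(): the state, without advancing time (a new reading comes with each control period).
- arm.grab_frame(name): name is "scene" or "top" or "wrist"; returns (picture, depth): 400x640x3 uint8, blue, green, red; 400x640 float32, m along the optical axis (not along the pixel's ray), 0 where there is no reading.
- arm.camera_model(name): a dict with "mtx" (3x3 intrinsics, pixels), "camera_from_world" (4x4, takes a point from world to camera coordinates); the wrist camera has in their place "mount" (4x4, takes a point from camera to tool coordinates, whose origin is the TCP and whose axes are the flange's). Camera axes: x right, y down, z forward; pixel columns grow to the right and rows downward; lengths in m; the calibration is good to about 2 mm. A picture is of the moment at which its call begins: read the wrist's pose just before it. camera_model takes no time and is no camera call.
- arm.job_done(): hands the job in; it is judged then, once.
The state is a dict: "t": time; "q": joint angles; "qd": joint speeds; "joint_efforts": joint torques, N m; "eef_pos": TCP position; "ee_rot": TCP orientation; "force": force on the tool from outside, world axes, zero at the start; "moment": the same for the moment, N m; "width": finger opening in m; "gripper_force": force on a finger pad.
Only numpy, scipy, OpenCV 4.12 (cv2) and the standard library are available. Lean on these libraries where they do the work, as an engineer would, in place of code of your own. Each camera call takes 0.05 s, during which the arm holds its last target. There are 200 camera calls.

### The job

Put the white keypad phone away in its dock: push it along the worktop, one short end first, through the narrow gap between the two orange posts, until its leading end meets the grey bar at the back of the dock and it lies straight and centred in the blue bay. Only push it with the fingers; do not lift or carry it, and leave the other things where they are.

Things in the scene. Friction and masses are not known exactly. Their poses are not given: they have to be found in the camera images.
- phone: white and red keypad phone lying on its back, loose: 117 mm long, 51 wide, 15 thick, about 80 g. Origin: centre of its underside; x along its length, y across, z up. It starts outside the dock, before the posts, off the dock's centre line and turned up to 0.4 rad from it; either short end may lead
- dock: phone dock, fixed. Origin: on the worktop midway between its two orange posts; x points through the gap into the bay (the way the phone goes, roughly to the robot's right), y across, z up. Posts round, 24 mm diameter, 22 tall, centred at x = 0, y = +-40.5 mm: the gap is 57 mm, 3 mm to spare on each side of the phone. Grey side rails 14 mm high, inner faces y = +-44 mm, x = 6 to 140 mm
- end_bar (a point): middle of the foot of the end bar's near face, at x = 132 mm, y = 0 of the dock; the grey bar is 22 mm high, 112 wide. The blue bay between posts and bar is printed flat on the worktop (no step). Home against the bar, the phone's origin is 58.5 mm before this point and its trailing end just past the posts
- tape: bystander, loose, leave alone: yellow round tape measure, 49x52x15 mm. Origin: centre of its underside
- hammer: bystander, loose, leave alone: reflex hammer lying flat, 176 mm long, dark triangular head. Origin: centre of its underside
- cup: bystander, loose, leave alone: clear therapy suction cup with a red nipple, 58 mm across, 76 mm tall, standing on its rim. Origin: centre of its underside
- pills: bystander, loose, leave alone: small carton, 31x86x49 mm, pictures of oranges on it. Origin: centre of its underside
- pad: bystander, loose, leave alone: black electrode pad with a red lead socket, lying flat, 36x62x8 mm. Origin: centre of its underside
Things that resemble listed ones, but are neither listed nor needed, are in the scene too. Several things look just like the phone: the one meant starts farthest to the robot's left.

How it is judged:
On the way:
1. the phone is on its way through, lengthwise between the two posts (x of phone in the frame of dock between -0.045 and 0.045 m and y of phone in the frame of dock between -0.012 and 0.012 m and angle between the x axis of phone and the x axis of dock, either way round below 0.2 rad), for 0.04 s.
At the end, for the whole second after the job is handed in: The phone lies flat and still in the bay, past the posts, its leading end within about 9 mm of the end bar, its centre within 14 mm of the dock's centre line and its length within 0.2 rad of the dock's x axis (x of phone in the frame of dock between 0.064 and 0.08 m and y of phone in the frame of dock between -0.014 and 0.014 m and angle between the x axis of phone and the x axis of dock, either way round below 0.2 rad and height (world z) of phone below 0.006 m and angle between phone's own z axis and vertical below 0.1 rad and linear speed of phone below 0.01 m/s); the robot touches nothing.
It fails at once if the phone is lifted (its underside's centre over 10 mm above the worktop) or tipped by more than 0.3 rad (height (world z) of phone above 0.01 m or angle between phone's own z axis and vertical above 0.3 rad).
It fails at once if another thing on the worktop is moved by more than 15 mm (distance of any of tape, hammer, cup, pills, pad from where it was at the start of the episode above 0.015 m).
It also fails if it takes over 64 s, if anything falls off the work surface, if the arm or the gripper's body presses on something with over 40 N, if the wrist force passes 120 N, or if a joint passes its speed limit or range.

## Working session

There is one attempt and no reset: what is moved stays moved. The work goes in short steps, Python scripts to look and compute and a tool call to move; the robot and the scene stay as the last step left them, time stands still between calls to the robot, and variables do not carry over. Pictures are saved under pics/ and viewed, at most 10 in all, crops included, and the job is handed in when it is done.

Besides the shell and the picture viewer there is one more tool, called after ">>>" by a JSON object that holds its "method" and its "body", one argument or row to a line. move_arm: Moves the arm, as the interface text tells. Its arguments: {"type":"object","properties":{"rows":{"type":"string"},"squeeze":{"type":"number"}},"required":["rows"]}

```bash
mkdir -p pics; ls; cat > h.py <<'E'
from station import arm
import numpy as np, cv2
np.set_printoptions(precision=4,suppress=True)
def unproj(name,pts,z=None,depth=None):
    m=arm.camera_model(name);K=m["mtx"];T=np.linalg.inv(m["camera_from_world"]);out=[]
    for u,v in pts:
        r=np.linalg.inv(K)@[u,v,1]
        if z is None: p=T[:3,:3]@(r*depth[int(v),int(u)])+T[:3,3]
        else:
            d=T[:3,:3]@r; p=T[:3,3]+d*(z-T[2,3])/d[2]
        out.append(p)
    return np.array(out)
def proj(name,P):
    m=arm.camera_model(name);c=np.c_[P,np.ones(len(P))]@np.array(m["camera_from_world"]).T
    p=c[:,:3]@np.array(m["mtx"]).T;return p[:,:2]/p[:,2:]
E
python3 - <<'E'
from h import *
for n in("top","scene"):
    p,d=arm.grab_frame(n);cv2.imwrite(f"pics/{n}0.png",p);np.save(n+"0.npy",d)
s=arm.get_state();print(s["t"],s["eef_pos"],s["ee_rot"],s["width"])
E
```

```text
pics
0.1 [0.2564 0.6239 0.2337] [ 3.14   -0.0002 -0.3899] 0.08773866586326276
```

View pics/top0.png

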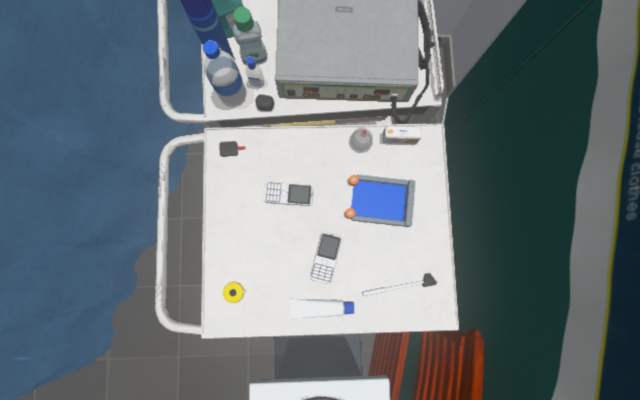

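View pics/scene0.png

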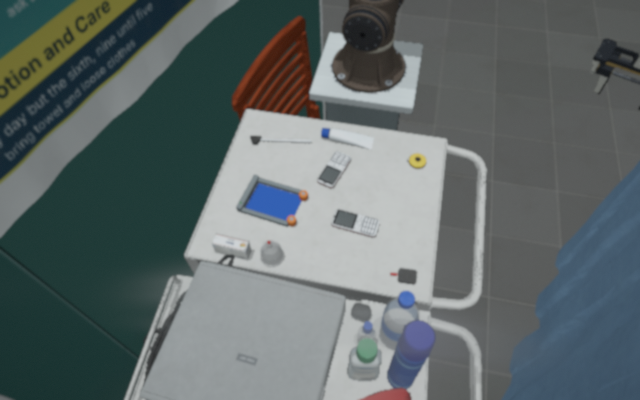

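Two phones resemble the target in the top view: A at (288,193) and B at (326,258). The robot's left is image-left, so A is the one meant. I'll confirm this in an enlarged crop.

```bash
python3 - <<'E'
from h import *
p=cv2.imread("pics/top0.png");d=np.load("top0.npy")
c=p[160:290,255:425];cv2.imwrite("pics/crop0.png",cv2.resize(c,None,fx=4.6,fy=4.6,interpolation=cv2.INTER_CUBIC))
print(unproj("top",[(288,193),(326,258)],z=.015))
print(unproj("top",[(330,170),(250,240),(380,200),(289,193)],depth=d))
E
```

```text
[[ 0.5811  0.0623  0.015 ]
 [ 0.425  -0.0237  0.015 ]]
[[ 0.6392 -0.0404 -0.0032]
 [ 0.4729  0.1558 -0.0034]
 [ 0.5614 -0.1598 -0.0016]
 [ 0.581   0.06    0.0151]]
```

View pics/crop0.png

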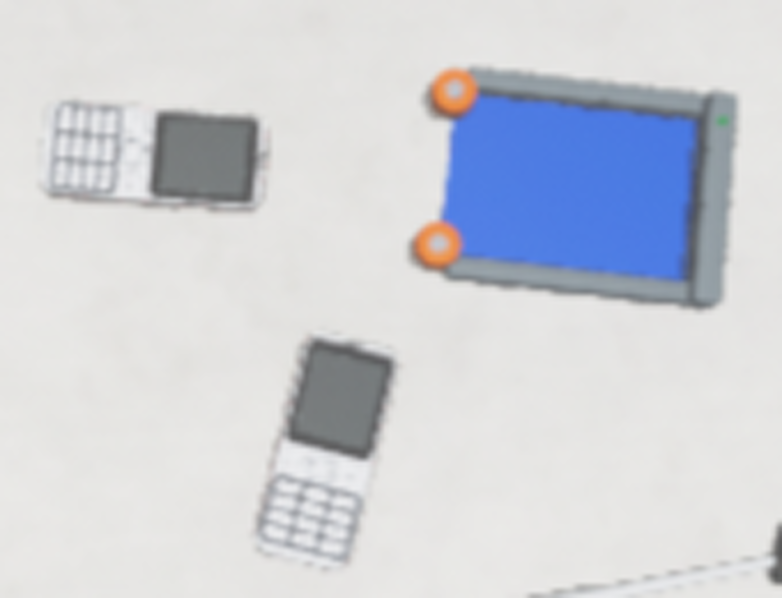

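```bash
cat >> h.py <<'E'
def dockframe(pL,pR):
    o=(pL+pR)/2;y=pL-pR;y=y/np.hypot(*y);return o,np.array([y[1],-y[0]]),y
E
python3 - <<'E'
from h import *
f=lambda L:[((x+.5)/4.6+255-.5,(y+.5)/4.6+160-.5) for x,y in L]
P=unproj("top",f([(455,89),(439,242)]),z=.022)[:,:2]
print(P,np.hypot(*(P[0]-P[1])))
o,x,y=dockframe(P[0],P[1]);print("dock",o,np.arctan2(x[1],x[0]))
B=unproj("top",f([(707,97),(692,300)]),z=.022)[:,:2];print("bar nf", (B-o)@np.c_[x,y])
C=unproj("top",f([(47,103),(42,195),(262,208),(266,115)]),z=.015)[:,:2]
c=C.mean(0);a=(C[3]-C[0]+C[2]-C[1])/2;print("phone",c,np.hypot(*a),np.hypot(*(C[0]-C[1])),np.arctan2(a[1],a[0]))
print("in dock",(c-o)@np.c_[x,y],(C-o)@np.c_[x,y], "ang",np.arctan2(a@y,a@x))
E
```

```text
[[ 0.6101 -0.0946]
 [ 0.5304 -0.0833]] 0.0805181009564532
dock [ 0.5702 -0.089 ] -1.7122899782934338
bar nf [[ 0.1309  0.0515]
 [ 0.132  -0.055 ]]
phone [0.5803 0.062 ] 0.11370363051260811 0.04835523337968754 -1.6529787117321457
in dock [-0.1508 -0.0113] [[-0.2095  0.0095]
 [-0.2056 -0.0387]
 [-0.0923 -0.0323]
 [-0.0959  0.0165]] ang 0.05931126656128791
```

Crop: A is the leftmost phone, a full keypad phone with its screen end towards the dock. Posts are at crop (455,89) and (439,242), spaced 80.5 mm against a true 81. The measured phone is 114x48 mm, and the bar comes out at x=131 mm. All consistent.

Plan: with closed fingers, first push the phone sideways (dock +y) so it lies straight and centred. Then push its trailing end through the gap.

```bash
cat >> h.py <<'E'
O=np.array([.5702,-.089]);A=-1.710
X=np.array([np.cos(A),np.sin(A)]);Y=np.array([-X[1],X[0]])
def w(dx,dy): return O+X*dx+Y*dy
def todock(p): d=np.asarray(p)[...,:2]-O; return d@np.c_[X,Y]
def delta(target,z,yaw,s=None):
    s=s or arm.get_state();r,p,y0=s["ee_rot"];e=np.array(s["eef_pos"])
    d=np.r_[target,z]-e;turn=-np.degrees((yaw-y0+np.pi)%(2*np.pi)-np.pi)
    f=lambda y:np.array([d[:2]@[np.cos(y),np.sin(y)],d[:2]@[np.sin(y),-np.cos(y)],-d[2]])
    print("t",s["t"],"dock tcp",todock(e),"z",e[2],"yaw",y0,"| turn z",turn,"shift now",f(y0),"after turn",f(yaw))
E
python3 - <<'E'
from h import *
d=np.load("top0.npy")
print("cup nipple",todock(unproj("top",[(364,132)],depth=d)),"cup body",todock(unproj("top",[(361,141)],z=.04)))
delta(w(-.151,-.07),.1,A+np.pi/2)
print(arm.get_state()["q"])
E
```

```text
cup nipple [[0.0086 0.1395]] cup body [[0.0071 0.1296]]
t 0.1 dock tcp [-0.6625 -0.4097] z 0.23371032580425735 yaw -0.38989828337928945 | turn z -14.363743109658287 shift now [0.456  0.4112 0.1337] after turn [0.3397 0.5115 0.1337]
[ 1.4691  0.3593  0.0111 -0.0003 -1.2242 -0.2881]
```

>>> {"method": "move_arm", "body": {
  "rows": "0 0 -7.2 0 0 0 0; 0 0 -7.2 0 0 0 0; 0 0 0 0.034 0.051 0 0; 0 0 0 0.034 0.051 0 0; 0 0 0 0.034 0.051 0 0; 0 0 0 0.034 0.051 0 0; 0 0 0 0.034 0.051 0 0; 0 0 0 0.034 0.051 0 0"
}}

```text
t: 1.1
eef_pos: [0.4167, 0.2911, 0.2345]
ee_rot: [3.142, 0.0, -0.138]
force: [0.8, 0.7, 0.2]
width: 0.0132
gripper_force: 0.0
```

>>> {"method": "move_arm", "body": {
  "rows": "0 0 0 0.034 0.051 0 0; 0 0 0 0.034 0.051 0 0; 0 0 0 0.034 0.051 0 0; 0 0 0 0.034 0.051 0 0; 0 0 0 0 0 0 0; 0 0 0 0 0 0 0"
}}

```text
t: 1.85
eef_pos: [0.5227, 0.0719, 0.2342]
ee_rot: [3.141, 0.001, -0.14]
force: [-0.1, 0.0, 0.0]
width: 0.0007
gripper_force: 0.0
```

```bash
python3 - <<'E'
from h import *
delta(w(-.151,-.07),.012,A+np.pi/2)
print(arm.get_state()["q"],arm.get_state()["width"])
E
```

```text
t 1.85 dock tcp [-0.1528 -0.0694] z 0.23419284001951388 yaw -0.1399247543567821 | turn z -0.04131490667762123 shift now [-0.0006  0.0018  0.2222] after turn [-0.0006  0.0018  0.2222]
[ 0.5086  0.1164 -0.3108 -0.0003 -1.1443  0.9224] 0.0007026617775965467
```

>>> {"method": "move_arm", "body": {
  "rows": "0 0 0 0 0.002 0.06 0; 0 0 0 0 0 0.06 0; 0 0 0 0 0 0.06 0; 0 0 0 0 0 0.03 0; 0 0 0 0 0 0.012 0; 0 0 0 0 0 0 0; 0 0 0 0 0 0 0"
}}

```text
t: 2.72
eef_pos: [0.5236, 0.0712, 0.014]
ee_rot: [-3.14, -0.002, -0.138]
force: [-0.3, 0.6, -0.1]
width: 0.0007
gripper_force: 0.0
```

>>> {"method": "move_arm", "body": {
  "rows": "0 0 0 0.006 0 0 0; 0 0 0 0.006 0 0 0; 0 0 0 0.006 0 0 0; 0 0 0 0.005 0 0 0; 0 0 0 0.005 0 0 0; 0 0 0 0.004 0 0 0; 0 0 0 0.002 0 0 0; 0 0 0 0 0 0 0"
}}

```text
t: 3.72
eef_pos: [0.5565, 0.0656, 0.0125]
ee_rot: [-3.142, -0.0, -0.138]
force: [0.0, -0.1, -0.3]
width: 0.0006
gripper_force: 0.0
```

```bash
python3 - <<'E'
from h import *
delta(w(-.151,-.035),.012,A+np.pi/2)
p,d=arm.grab_frame("scene");cv2.imwrite("pics/s1.png",cv2.resize(p[100:280,180:460],None,fx=2.8,fy=2.8,interpolation=cv2.INTER_CUBIC))
E
```

```text
t 3.725 dock tcp [-0.1512 -0.035 ] z 0.012494489015934617 yaw -0.13846829682477302 | turn z 0.042133962946525765 shift now [0.     0.0002 0.0005] after turn [0.     0.0002 0.0005]
```

View pics/s1.png

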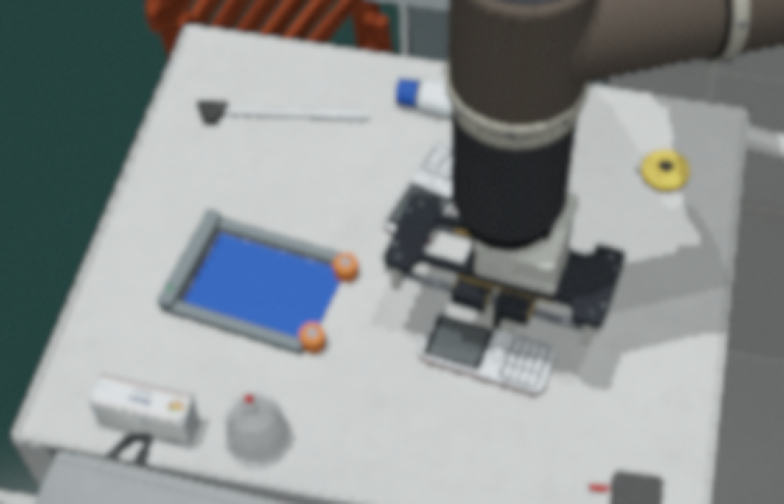

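The phone sits against the closed fingers as planned (crop (490,355)), and the other things are untouched. I'll back off, rise, move behind the trailing end, turn 90° and check with the cameras.

>>> {"method": "move_arm", "body": {
  "rows": "0 0 0 -0.015 0 0 0; 0 0 0 -0.02 0 0 0; 0 0 0 0 0 -0.05 0; 0 0 0 0 0 -0.05 0; 0 0 0 0 -0.05 0 0; 0 0 0 0 -0.05 0 0; 0 0 10 0.035 0 0 0; 0 0 10 0.035 0 0 0"
}}

```text
t: 4.78
eef_pos: [0.6032, 0.1553, 0.1127]
ee_rot: [-3.141, -0.0, -0.49]
force: [-0.5, 0.6, 0.1]
width: 0.0004
gripper_force: 0.0
```

>>> {"method": "move_arm", "body": {
  "rows": "0 0 10 0 0 0 0; 0 0 10 0 0 0 0; 0 0 10 0 0 0 0; 0 0 10 0 0 0 0; 0 0 10 0 0 0 0; 0 0 10 0 0 0 0; 0 0 10 0 0 0 0; 0 0 0 0 0 0 0"
}}

```text
t: 5.78
eef_pos: [0.6025, 0.1539, 0.1125]
ee_rot: [3.141, -0.0, -1.708]
force: [-0.5, 0.3, 0.2]
width: 0.0004
gripper_force: 0.0
```

```bash
python3 - <<'E'
from h import *
delta(w(-.25,0),.012,A)
p,d=arm.grab_frame("top");cv2.imwrite("pics/t2full.png",p);np.save("t2.npy",d);cv2.imwrite("pics/t2.png",cv2.resize(p[160:240,255:425],None,fx=4.6,fy=4.6,interpolation=cv2.INTER_CUBIC))
E
```

```text
t 5.775 dock tcp [-0.2451 -0.0017] z 0.1124931316375941 yaw -1.7078767247713738 | turn z 0.12165470934495673 shift now [-0.0049 -0.0018  0.1005] after turn [-0.0049 -0.0017  0.1005]
```

View pics/t2.png

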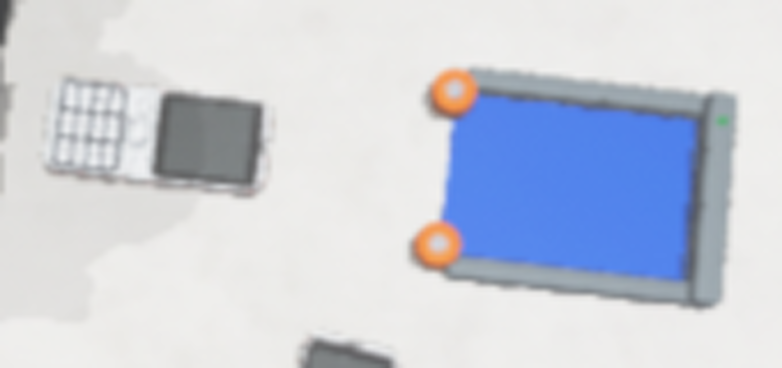

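```bash
python3 - <<'E'
from h import *
f=lambda L:[((x+.5)/4.6+255-.5,(y+.5)/4.6+160-.5) for x,y in L]
C=unproj("top",f([(52,76),(44,169),(263,194),(271,101)]),z=.015)
D=todock(C);a=D[3]-D[0]+D[2]-D[1];print(D,D.mean(0),np.arctan2(a[1],a[0]))
for z,q in((.022,[(455,89),(439,242)]),(.014,[(482,80),(690,104),(462,269),(680,293)]),(0,[(497,98),(695,118),(463,255),(684,280)])): print(todock(unproj("top",f(q),z=z)))
E
```

```text
[[-0.2088  0.0244]
 [-0.2065 -0.0247]
 [-0.0927 -0.0247]
 [-0.0942  0.0244]] [-0.1506 -0.0001] -0.0005257714417632731
[[ 0.      0.0403]
 [-0.0001 -0.0403]]
[[ 0.0143  0.0485]
 [ 0.1241  0.0483]
 [ 0.0137 -0.0518]
 [ 0.1271 -0.0514]]
[[ 0.0245  0.043 ]
 [ 0.1305  0.0444]
 [ 0.0149 -0.0427]
 [ 0.1317 -0.0426]]
```

The phone is straight and centred: y ≈ 0 and angle ≈ 0, with rails and posts agreeing. Descend and push, then check before the gap.

>>> {"method": "move_arm", "body": {
  "rows": "0 0 0 0 -0.002 0.05 0; 0 0 0 0 0 0.035 0; 0 0 0 0 0 0.015 0; 0 0 0 0 0 0 0; 0 0 0 0.008 0 0 0; 0 0 0 0.006 0 0 0; 0 0 0 0.004 0 0 0; 0 0 0 0.004 0 0 0"
}}

```text
t: 6.82
eef_pos: [0.6025, 0.1315, 0.0131]
ee_rot: [-3.141, 0.001, -1.709]
force: [0.0, 0.6, -0.8]
width: -0.0001
gripper_force: 0.0
```

>>> {"method": "move_arm", "body": {
  "rows": "0 0 0 0.005 0 0 0; 0 0 0 0.008 0 0 0; 0 0 0 0.008 0 0 0; 0 0 0 0.008 0 0 0; 0 0 0 0.008 0 0 0; 0 0 0 0.008 0 0 0; 0 0 0 0.006 0 0 0; 0 0 0 0.003 0 0 0"
}}

```text
t: 7.82
eef_pos: [0.5947, 0.0779, 0.0125]
ee_rot: [3.141, -0.0, -1.71]
force: [1.4, 1.4, 1.0]
width: 0.0008
gripper_force: 0.8
```

```bash
python3 - <<'E'
from h import *
delta(w(-.163,0),.012,A)
p,d=arm.grab_frame("top");cv2.imwrite("pics/t3.png",cv2.resize(p[160:240,255:425],None,fx=4.6,fy=4.6,interpolation=cv2.INTER_CUBIC))
E
```

```text
t 7.825 dock tcp [-0.1686  0.0011] z 0.012530438018722606 yaw -1.7096103715198985 | turn z 0.022324067487912314 shift now [0.0056 0.0011 0.0005] after turn [0.0056 0.0011 0.0005]
```

View pics/t3.png

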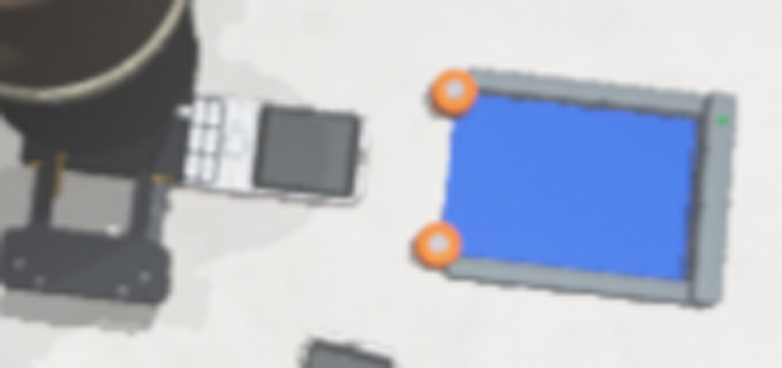

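```bash
python3 - <<'E'
from h import *
f=lambda L:[((x+.5)/4.6+255-.5,(y+.5)/4.6+160-.5) for x,y in L]
print(todock(unproj("top",f([(369,113),(361,205),(264,104),(359,112),(254,184),(350,196)]),z=.015)))
p2=f([(165,93),(263,103),(155,175),(253,186)]);print(todock(unproj("top",p2,z=.015)))
E
```

```text
[[-0.0427  0.024 ]
 [-0.0417 -0.0247]
 [-0.0976  0.0224]
 [-0.048   0.0239]
 [-0.0979 -0.0201]
 [-0.0479 -0.0207]]
[[-0.1494  0.0223]
 [-0.0982  0.0229]
 [-0.1493 -0.0212]
 [-0.0983 -0.0212]]
```

>>> {"method": "move_arm", "body": {
  "rows": "0 0 0 0.006 0 0 0; 0 0 0 0.008 0 0 0; 0 0 0 0.008 0 0 0; 0 0 0 0.008 0 0 0; 0 0 0 0.008 0 0 0; 0 0 0 0.008 0 0 0; 0 0 0 0.008 0 0 0; 0 0 0 0.006 0 0 0"
}}

```text
t: 8.88
eef_pos: [0.5864, 0.0183, 0.0125]
ee_rot: [3.141, -0.0, -1.709]
force: [0.6, 1.2, -0.4]
width: 0.0004
gripper_force: 0.3
```

```bash
python3 - <<'E'
from h import *
delta(w(.004,0),.012,A)
p,d=arm.grab_frame("top");cv2.imwrite("pics/t4.png",cv2.resize(p[160:240,255:425],None,fx=4.6,fy=4.6,interpolation=cv2.INTER_CUBIC))
E
```

```text
t 8.875 dock tcp [-0.1085  0.0012] z 0.0125419849542394 yaw -1.7094813436219032 | turn z 0.0297168214824871 shift now [0.1125 0.0012 0.0005] after turn [0.1125 0.0012 0.0005]
```

View pics/t4.png

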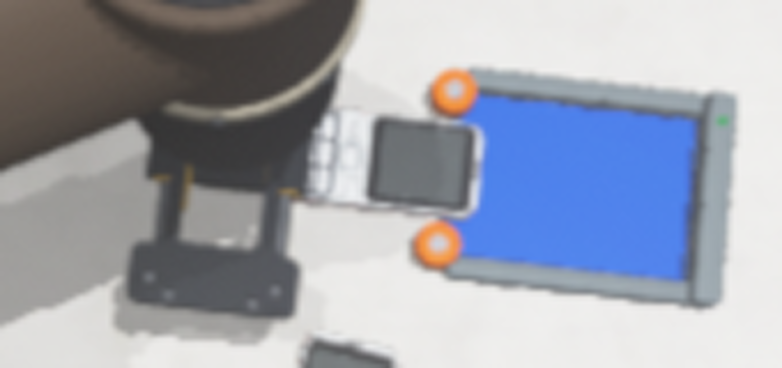

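The phone's nose (crop (480,170)) is between the posts, centred and straight. I'll push on.

>>> {"method": "move_arm", "body": {
  "rows": "0 0 0 0.006 0 0 0; 0 0 0 0.008 0 0 0; 0 0 0 0.008 0 0 0; 0 0 0 0.008 0 0 0; 0 0 0 0.008 0 0 0; 0 0 0 0.008 0 0 0; 0 0 0 0.008 0 0 0; 0 0 0 0.006 0 0 0"
}}

```text
t: 9.93
eef_pos: [0.5782, -0.041, 0.0126]
ee_rot: [-3.142, 0.0, -1.709]
force: [0.2, 0.8, 0.9]
width: 0.0007
gripper_force: 0.6
```

>>> {"method": "move_arm", "body": {
  "rows": "0 0 0 0.005 0 0 0; 0 0 0 0.007 0 0 0; 0 0 0 0.007 0 0 0; 0 0 0 0.007 0 0 0; 0 0 0 0.007 0 0 0; 0 0 0 0.007 0 0 0; 0 0 0 0.005 0 0 0; 0 0 0 0 0 0 0"
}}

```text
t: 10.92
eef_pos: [0.5717, -0.0856, 0.0124]
ee_rot: [3.141, -0.0, -1.71]
force: [0.1, -0.2, 0.1]
width: 0.0006
gripper_force: 0.0
```

```bash
python3 - <<'E'
from h import *
delta(w(.004,0),.012,A)
p,d=arm.grab_frame("top");cv2.imwrite("pics/t5.png",cv2.resize(p[120:240,255:425],None,fx=4.6,fy=4.6,interpolation=cv2.INTER_CUBIC))
E
```

```text
t 10.925 dock tcp [-0.0035  0.001 ] z 0.012420707237209524 yaw -1.709862235490723 | turn z 0.007893324948253098 shift now [0.0075 0.001  0.0004] after turn [0.0075 0.001  0.0004]
```

View pics/t5.png

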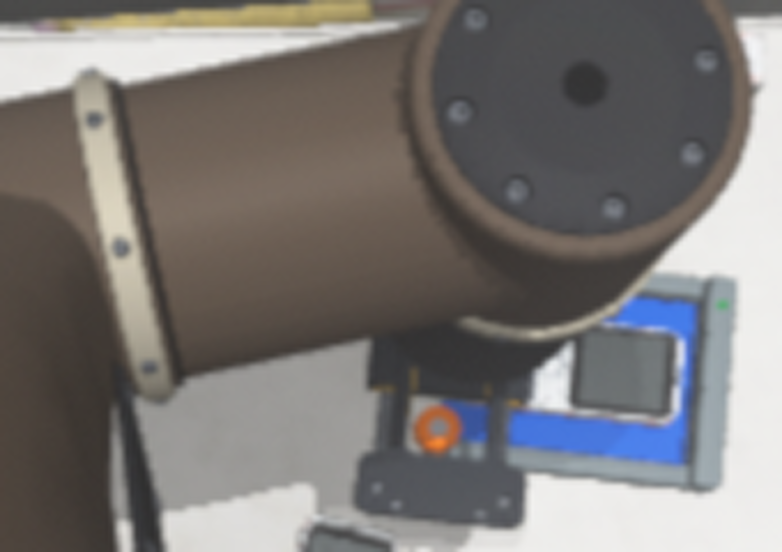

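The nose (crop (682,375)) is about 9 mm short of the bar, so I'll push the last 8 mm slowly, watching the force.

>>> {"method": "move_arm", "body": {
  "rows": "0 0 0 0.002 0 0 0; 0 0 0 0.002 0 0 0; 0 0 0 0.002 0 0 0; 0 0 0 0.0015 0 0 0; 0 0 0 0 0 0 0; 0 0 0 0 0 0 0"
}}

```text
t: 11.72
eef_pos: [0.5711, -0.0925, 0.0126]
ee_rot: [-3.142, -0.0, -1.709]
force: [0.3, -0.3, -1.0]
width: 0.0003
gripper_force: 0.0
```

```bash
python3 - <<'E'
from h import *
delta(w(.004,0),.012,A);print(arm.get_state()["force"])
E
```

```text
t 11.725 dock tcp [0.0034 0.0013] z 0.012585236745132818 yaw -1.709287608407732 | turn z 0.04081703159756047 shift now [0.0006 0.0013 0.0006] after turn [0.0006 0.0013 0.0006]
[ 0.278  -0.2599 -0.9582]
```

>>> {"method": "move_arm", "body": {
  "rows": "0 0 0 0.001 0 0 0; 0 0 0 0 0 0 0; 0 0 0 -0.015 0 0 0; 0 0 0 -0.03 0 0 0; 0 0 0 0 0 -0.05 0; 0 0 0 -0.06 0 -0.01 0; 0 0 0 -0.06 0 0 0; 0 0 0 -0.06 0 0 0"
}}

```text
t: 12.72
eef_pos: [0.6021, 0.1319, 0.0732]
ee_rot: [-3.141, 0.001, -1.709]
force: [1.1, -0.1, 0.0]
width: 0.0009
gripper_force: 0.0
```

>>> {"method": "move_arm", "body": {
  "rows": "0 0 0 -0.06 0 0 0; 0 0 0 -0.06 0 0 0; 0 0 0 0 0 0 0; 0 0 0 0 0 0 0"
}}

```text
t: 13.22
eef_pos: [0.6178, 0.2488, 0.0721]
ee_rot: [3.141, -0.001, -1.708]
force: [0.1, -1.3, 0.3]
width: 0.0004
gripper_force: 0.0
```

```bash
python3 - <<'E'
from h import *
p,d=arm.grab_frame("top");cv2.imwrite("pics/t6.png",cv2.resize(p[120:240,325:425],None,fx=5,fy=5,interpolation=cv2.INTER_CUBIC))
E
```

```text
(no output)
```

View pics/t6.png

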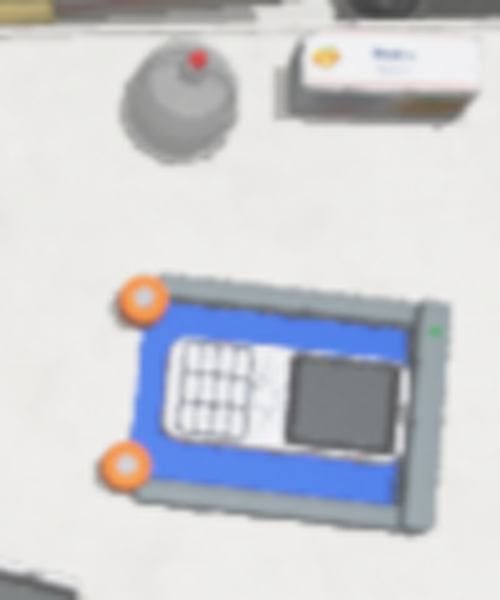

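```bash
python3 - <<'E'
from h import *
f=lambda L:[((x+.5)/5+325-.5,(y+.5)/5+120-.5) for x,y in L]
D=todock(unproj("top",f([(172,336),(162,438),(402,464),(412,362)]),z=.015));a=D[3]-D[0]+D[2]-D[1]
print(D,D.mean(0),np.arctan2(a[1],a[0]),todock(unproj("top",f([(145,298),(127,464)]),z=.022)))
x,y=D.mean(0)
if .068<x<.078 and abs(y)<.008: print(arm.job_done())
E
```

```text
[[ 0.0156  0.0243]
 [ 0.0157 -0.0254]
 [ 0.1309 -0.0249]
 [ 0.1316  0.0249]] [ 0.0734 -0.0003] 0.005304284748063043 [[ 0.0003  0.0397]
 [-0.0002 -0.0407]]
the job is handed in; nothing more can be done
None
```

The white phone is home in the dock and the job is handed in: its nose is at the end bar (centre measured at x = 73.4 mm against 73.5 mm), 0.3 mm off the centre line and about 0.005 rad from straight. I only pushed it, and the cup and pills next to the dock look untouched; the judging result was not reported back.

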